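Shut and lock the specimen case for the courier

ROBOT

A 6-joint arm with a two-finger parallel gripper is mounted at the origin on the work surface. World frame = base frame: x ahead of the robot, y to its left, z up, the work surface at z = 0. Lengths are in m, angles in rad, forces in N, time in s.
With the tool pointing down it reaches from about 0.275 to 1 m from the base axis. Payload 8.4 kg.
Tool frame: the origin (TCP) lies on the centre line of the jaws, within the pads' length; the fingertips stand 17 mm ahead of it and the grasp point (between the pads) lies 2 mm behind it (bot.tcp_to_tips is the z of the fingertips in the tool frame, in m); z points along the fingers, y is the line along which they close (so a half turn about z gives the same grasp; the last joint's range is limited). The gripper opens to 85 mm and grips with 20 to 120 N. Pads are 22 mm wide; open, the fingers measure 114 mm over their backs; the gripper's body (76 mm by 85 mm) begins 54 mm behind the grasp point. The pads swing forward as they close: fully open they stand 13 mm farther back than shut.
Start: joints at [1.261, 0.353, 1.633, -0, 1.155, -0.002], TCP at [0.189, 0.596, 0.248] pointing down, gripper open.
Joint ranges: [-2.63, 2.63], [-0.92, 2.1], [0.06, 2.66], [-1.3, 4.44], [0, 2.69], [-3.02, 3.02]. Speed limits (rad/s): [2.22, 2.22, 2.79, 3.14, 3.14, 3.14].

INTERFACE

Orientations are given as a unit quaternion [x, y, z, w].
In Python, from workcell import bot, hand, kinematics, get_obs, vision, hand_in gives the robot as it stands. The module is installed in compiled form; this text tells all that it offers. Calls block until the motion is done:
- bot.reach(position, orientation): joint-space move of the TCP to a pose.
- bot.servo_line(position, ori=None, velocity=0.15): straight line of the TCP; ori=None keeps the orientation; velocity is the mean speed in m/s.
- bot.goto_joints(angles): joint-space move.
- hand.move_gripper(opening, strength=None): finger opening in m; strength is the grip in N (None keeps the last); returns when the fingers have stopped.
- bot.dwell(seconds).
- kinematics.solve_ik(position, orientation): joint angles nearest the present ones, or None.
- get_obs(): the state.
- vision.read_camera(name): name is "scene" or "top"; returns a dict with "frame" (420x560x3 uint8, red, green, blue), "intrinsics" (3x3 intrinsics, pixels), "dist" ([k1, k2, p1, p2, k3] as OpenCV has them; the pictures are not rectified), "view" (4x4, takes a point from world to camera coordinates). Camera axes: x right, y down, z forward; pixel columns grow to the right and rows downward; lengths in m; the calibration is good to about 2 mm. A picture is of the moment at which its call begins. There is no depth.
A pose or a line that the arm cannot do raises bot.IKError and nothing moves.
- hand_in(): hands the job in; it is judged then, once.
The state is a dict: "time_s": time; "joint_pos": joint angles; "joint_vel": joint speeds; "joint_efforts": joint torques, N m; "position": TCP position; "orientation": TCP orientation; "wrist_force": force on the tool from outside, world axes, zero at the start; "ft_torque": the same for the moment, N m; "gripper_width": finger opening in m; "grip_force": force on a finger pad.
Only numpy, scipy, OpenCV 4.12 (cv2) and the standard library are available. Lean on these libraries where they do the work, as an engineer would, in place of code of your own. Each camera call takes 0.05 s, during which the arm holds its last target. There are 200 camera calls.

TASK

The specimen case is packed and ready for the courier. With the fingertips push its blue lid down onto the seal, then set a fingertip or two in the slot of the round white latch on top and turn it a quarter turn clockwise, as far as it goes, so that the lid is drawn down tight and locked. Do not lift the lid further open, and do not pick up or disturb the tube rack, the sanitiser bottle or the pen.

Things in the scene. Friction and masses are not known exactly. Their poses are not given: they have to be found in the camera images.
- case: White insulated specimen transport case, 240 mm deep (its x), 320 mm wide (its y), 130 mm high without the lid; it stands on non-slip feet and does not move. Origin: centre of its underside, on the table; its x axis points from the front (the latch side, near the robot) to the hinge side, z up.
- lid_hinge (a point): Middle of the lid's hinge line, which runs along the case's y axis: 120 mm behind the case's origin along the case's x and 133 mm above the table. Its frame turns with the lid: x towards the back, z normal to the lid, out of its top.
- lid_edge (a point): Middle of the upper front edge of the blue lid: from the hinge line 248 mm forward (the lid's -x) and 25 mm up (the lid's z). The lid is a flat panel 248 x 330 x 25 mm. Its top is bare between the latch's collar and the sides: 56 mm to 140 mm from its middle line.
- lid (a joint): Opening angle of the lid in rad: 0 = shut tight, grows as the front edge rises. Its weight is balanced, so it stays at any angle; pushing it down at the front takes about 2 N, until it lies on the rubber seal about 3 mm short of tight at the front edge (about 0.013 rad). Pressing the seal takes up to 10 N more; it springs back unless the latch holds it.
- slot (a point): Centre of the top face of the white latch dial, on its axis (normal to the lid), 164 mm forward of the hinge line, 44 mm above the lid's underside. Dial 87 mm across, in a fixed black collar 112 mm across, 20 mm above the lid, level with the dial. A straight black-floored slot, 26 mm wide, 16 mm deep, 85 mm long, runs across the dial through its centre. Frame turns with the dial: y along the slot, z out of the lid.
- latch (a joint): Dial angle in rad: 0 = open (slot parallel to the lid's front edge, at the red dots), grows clockwise seen from above, stops at 1.571 = locked (slot front to back, at the green dots). Takes 0.06 N m, and 0.2 to 0.3 N m from 0.8 rad on as its cam draws the lid down; stays where left. The cam catches only if the lid lies on the seal (under 0.02 rad); turned past 0.6 rad sooner, it keeps the lid from shutting.
- rack: White card block, 96 x 96 x 60 mm, with nine blue-capped tubes standing in it, 132 mm high in all, loose on the table beside the case. Origin: centre of its underside.
- sanitiser: Clear pump bottle with a green band, 62 mm across, 155 mm high, loose on the table on the other side of the case. Origin: centre of its underside.
- pen: Clear pen with a blue cap, 170 mm long, 10 mm thick, lying on the table in front of the case. Origin: under its barrel, 74 mm from the writing tip.

How it is judged:
By the outcome, as a careful person would: the job done as asked, in the order asked, and still so for the second after the job is handed in, with the robot touching nothing.
It also fails if it takes over 58 s, if anything falls off the work surface, if the arm or the gripper's body presses on something with over 40 N, if the wrist force passes 120 N, or if a joint passes its speed limit or range.

## Working session

There is one attempt and no reset: what is moved stays moved. The work goes in short steps, each a Python script; the robot and the scene stay as the last script left them, time stands still between calls to the robot, and variables do not carry over. Pictures are saved under pics/ and viewed, at most 10 in all, crops included, and the job is handed in when it is done.

```bash
mkdir -p pics; python3 - <<'E'
from workcell import *
import cv2,numpy as np
for n in("scene","top"):
    d=vision.read_camera(n); cv2.imwrite(f"pics/{n}0.png",d["frame"][:,:,::-1])
    print(n,d["intrinsics"].tolist(),d["dist"],np.round(d["view"],4).tolist())
o=get_obs();print(o["time_s"],o["position"],o["orientation"],o["gripper_width"],bot.tcp_to_tips)
E
```

```text
scene [[443.45626525810485, 0.0, 284.65317116840606], [0.0, 443.45626525810485, 211.9902055424228], [0.0, 0.0, 1.0]] [0.00876567 0.         0.         0.         0.        ] [[-0.9994, 0.0327, -0.0091, 0.5641], [0.0336, 0.9186, -0.3938, 0.0082], [-0.0045, -0.3939, -0.9191, 1.105], [0.0, 0.0, 0.0, 1.0]]
top [[391.79629957096375, 0.0, 277.97794199886425], [0.0, 391.79629957096375, 213.03560185931866], [0.0, 0.0, 1.0]] [-0.02065089  0.          0.          0.          0.        ] [[0.0012, -1.0, -0.0018, 0.0196], [-0.9934, -0.001, -0.1149, 0.5888], [0.1149, 0.0019, -0.9934, 0.966], [0.0, 0.0, 0.0, 1.0]]
0.1 [0.18923084 0.59522406 0.24761955] [ 1.53280422e-01  9.88182515e-01 -6.48151390e-04 -9.14698011e-05] 0.0849129640065147 0.017
```

View pics/scene0.png

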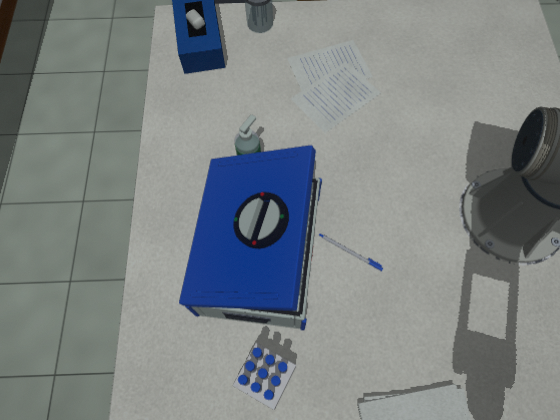

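View pics/top0.png

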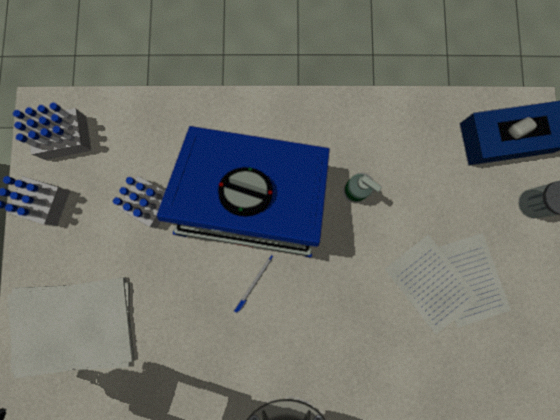

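```bash
cat > m.py <<'E'
from workcell import *
import cv2,numpy as np
from scipy.optimize import least_squares
from scipy.spatial.transform import Rotation as R
def proj(P,d):
    V=np.array(d["view"]); return cv2.projectPoints(np.array(P,float).reshape(-1,3),cv2.Rodrigues(V[:3,:3])[0],V[:3,3],np.array(d["intrinsics"]),np.array(d["dist"]))[0][:,0]
def lid2w(p,pts):  # p: case x,y,yaw,lid angle; lid-frame pts -> world
    x,y,a,t=p; L=R.from_euler('y',t).apply(np.atleast_2d(pts))+[.12,0,.133]
    return R.from_euler('z',a).apply(L)+[x,y,0]
BOX=[[a,b,c] for a in(0,-.248) for b in(-.165,.165) for c in(0,.025)]
SLOT=[-.164,0,.044]
def grab(tag=None):
    D=[vision.read_camera(n) for n in("scene","top")]
    if tag: [cv2.imwrite(f"pics/{n}{tag}.png",d["frame"][:,:,::-1]) for n,d in zip("st",D)]
    return D
def mask(d):
    f=d["frame"].astype(int); m=((f[...,2]>1.8*f[...,0])&(f[...,2]>45)&(f[...,2]>1.4*f[...,1])).astype(np.uint8)
    m=cv2.morphologyEx(m,cv2.MORPH_OPEN,np.ones((5,5),np.uint8))
    c=max(cv2.findContours(m,0,1)[0],key=cv2.contourArea)
    return c[:,0].astype(float),cv2.contourArea(c)
def fit(D,p0):
    C=[mask(d)[0] for d in D]
    def res(p):
        r=[]
        for d,c in zip(D,C):
            h=cv2.convexHull(proj(lid2w(p,BOX),d).astype(np.float32))
            r+=[cv2.pointPolygonTest(h,tuple(q),True) for q in c]
        return np.array(r)
    s=least_squares(res,p0,loss='soft_l1',f_scale=.7,diff_step=1e-4,x_scale=[.1,.1,.1,.1])
    return s.x,np.median(abs(res(s.x)))
E
python3 - <<'E'
from m import *
D=grab("1")
for d in D: c,a=mask(d); print(a,c.min(0),c.max(0))
for t0 in(.05,.2):
    p,e=fit(D,[.62,.03,-.1,t0]); print(p.round(4),e)
ims=[]
for d in D:
    im=cv2.resize(d["frame"][:,:,::-1],None,fx=3,fy=3,interpolation=cv2.INTER_CUBIC)
    h=cv2.convexHull(proj(lid2w(p,BOX),d).astype(np.float32))
    cv2.polylines(im,[(h*3+1).astype(int)],True,(0,255,255),1)
    s=proj(lid2w(p,SLOT),d)[0]; cv2.circle(im,tuple((s*3+1).astype(int)),3,(0,0,255),-1)
    x,y=s.astype(int)*3; ims.append(im[y-290:y+290,x-260:x+140] if not ims else im[y-290:y+290,x-270:x+130])
cv2.imwrite("pics/fit1.png",np.hstack(ims)); print(np.hstack(ims).shape)
print("slot",lid2w(p,SLOT),"edge",lid2w(p,[-.248,0,.025]))
E
```

```text
17111.0 [180. 146.] [314. 310.]
14985.5 [158. 127.] [328. 245.]
[ 0.6214  0.0848 -0.1651  0.491 ] 0.6619587137960282
[ 0.6214  0.0848 -0.1651  0.4908] 0.6608036317687261
(580, 800, 3)
slot [[0.6175592  0.08542172 0.24910548]] edge [[0.5356485  0.09906658 0.27194086]]
```

View pics/fit1.png

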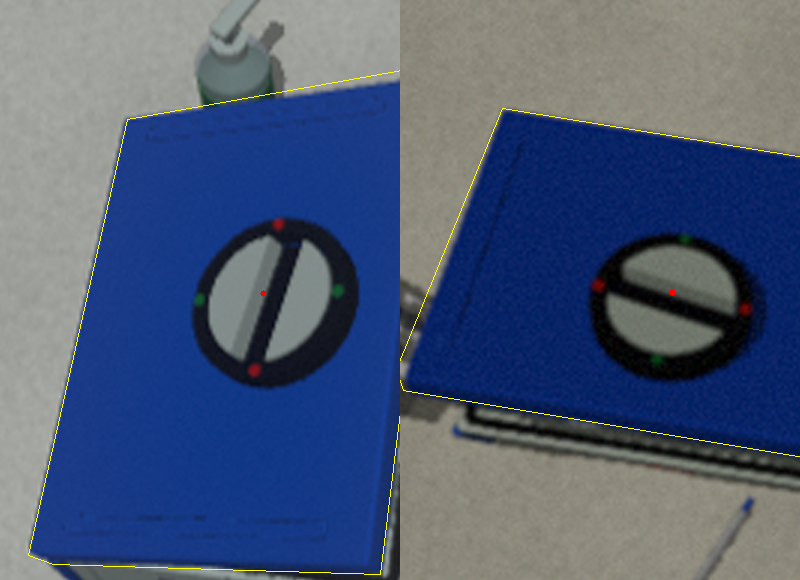

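The lid is open about 0.49 rad, and the fit puts the case at (0.621, 0.085) with yaw −0.165. The red dots are at the slot ends, so the latch is open. The dial centre sits about 2 px off the fit. That is good enough for pushing, and I'll refit once the lid is down.

```bash
cat >> m.py <<'E'
def down(a): return (R.from_euler('z',a)*R.from_euler('x',np.pi)).as_quat()
def st(l=""):
    o=get_obs(); print(l,round(o["time_s"],2),np.round(o["position"],4),"F",np.round(o["wrist_force"],1),"T",np.round(o["ft_torque"],2),"q6",round(o["joint_pos"][5],3),"w",round(o["gripper_width"],4)); return o
E
python3 - <<'E'
from m import *
p=np.array([.6214,.0848,-.1651,.49])
def tcp(t,up=0): return lid2w([*p[:3],t],[-.225,.09,.025])[0]+[0,0,.017+up]
for a in(p[2],p[2]+np.pi):
    for da in(0,-np.pi/2-.15):
        q=kinematics.solve_ik([.617,.085,.22],down(a+da)); print(a+da,None if q is None else np.round(q,3))
hand.move_gripper(0.0,40)
o=st(); bot.servo_line([*o["position"][:2],.42],velocity=.25)
q=down(p[2]); bot.reach(tcp(.49,.08),q); st("hover")
f0=get_obs()["wrist_force"][2]
t=.56
while t>-.01:
    bot.servo_line(tcp(t),velocity=.08); o=get_obs(); f=o["wrist_force"][2]-f0
    if round(t/.03)%3==0 or t<.1: st(f"{t:.3f}")
    if f>9: break
    t-=.035 if t>.06 else .006
st("end %.3f"%t); print(f0)
E
```

```text
-0.1651 [ 0.134  0.377  1.665 -0.     1.099  1.87 ]
-1.8858963267948965 [ 0.134  0.377  1.665  0.     1.099 -2.692]
2.9764926535897933 [ 0.134  0.377  1.665  0.     1.099 -1.271]
1.2556963267948968 [ 0.134  0.377  1.665 -0.     1.099  0.45 ]
 0.97 [0.1893 0.5956 0.2483] F [-0.   0.   0.1] T [ 0.04  0.03 -0.01] q6 -0.002 w -0.0001
hover 3.83 [0.5702 0.1851 0.3578] F [ 0.3 -0.2  0.8] T [ 0.01 -0.01 -0.06] q6 2.046 w 0.0
0.525 5.08 [0.5745 0.1838 0.2844] F [ 0.3 -0.8  0.5] T [-0.02  0.    0.02] q6 2.043 w 0.0001
0.455 5.58 [0.5655 0.1852 0.2708] F [0.1 0.3 0.7] T [0.   0.02 0.02] q6 2.05 w -0.0003
0.350 6.33 [0.554  0.1871 0.25  ] F [0.2 0.6 1.1] T [-0.05  0.03 -0.  ] q6 2.059 w -0.0003
0.280 6.83 [0.5476 0.1882 0.2357] F [-0.3  0.2 -0.4] T [ 0.04 -0.02 -0.01] q6 2.064 w -0.0001
0.175 7.58 [0.54   0.1895 0.2135] F [-0.1 -0.9 -0.2] T [ 0.04 -0.02  0.  ] q6 2.071 w 0.0001
0.105 8.08 [0.5361 0.1901 0.1981] F [ 0.  -0.2 -0.2] T [-0.02 -0.01 -0.04] q6 2.074 w 0.0001
0.070 8.33 [0.5345 0.1904 0.1903] F [-0.2  0.1  0.9] T [ 0.01 -0.03 -0.03] q6 2.075 w 0.0002
0.035 8.58 [0.5333 0.1906 0.1824] F [-0.4 -0.3  0.3] T [-0.   -0.02  0.03] q6 2.076 w 0.0001
0.029 8.83 [0.5335 0.1907 0.1816] F [-0.2  0.7  0.5] T [ 0.02 -0.05 -0.02] q6 2.077 w -0.0004
0.023 9.08 [0.5332 0.1907 0.1802] F [-0.2 -0.4  0.1] T [-0.01 -0.04 -0.03] q6 2.077 w 0.0002
0.017 9.33 [0.533  0.1907 0.1787] F [ 0.1 -0.1 -0.2] T [ 0.03 -0.01  0.02] q6 2.077 w 0.0002
0.011 9.58 [0.533  0.1908 0.1775] F [-0.4  0.2  0.9] T [-0.02  0.09  0.02] q6 2.077 w 0.0001
0.005 9.83 [0.5328 0.1908 0.1763] F [-0.4 -0.9  5. ] T [-0.09  0.19  0.02] q6 2.077 w 0.0004
-0.001 10.08 [0.5327 0.1908 0.1752] F [-2.1 -0.4  7.9] T [-0.21  0.36 -0.  ] q6 2.077 w 0.0004
-0.007 10.33 [0.5326 0.1909 0.1746] F [-4.7 -0.8 14.5] T [-0.34  0.73  0.06] q6 2.077 w 0.0
end -0.007 10.33 [0.5326 0.1909 0.1746] F [-4.7 -0.8 14.5] T [-0.34  0.73  0.06] q6 2.077 w 0.0
0.763959209323453
```

```bash
python3 - <<'E'
from m import *
o=st(); P=o["position"]
bot.servo_line([P[0],P[1],.30],velocity=.25)
bot.servo_line([.34,.25,.30],velocity=.35); hand.move_gripper(.04,40); st()
D=grab("2")
p,e=fit(D,[.6214,.0848,-.1651,.02]); print(p.round(4),e)
def f3(D):
    from scipy.optimize import least_squares
    C=[mask(d)[0] for d in D]
    def res(x): 
        r=[]
        for d,c in zip(D,C):
            h=cv2.convexHull(proj(lid2w([*x,.013],BOX),d).astype(np.float32)); r+=[cv2.pointPolygonTest(h,tuple(q),True)-.5 for q in c]
        return np.array(r)
    return least_squares(res,[.62,.085,-.165],loss='soft_l1',f_scale=.7,diff_step=1e-4,x_scale=.1).x
for DD in([D[0]],[D[1]],D): x=f3(DD); print(x.round(4))
p=[*x,.013]
ims=[]
for d in D:
    s=proj(lid2w(p,SLOT),d)[0]; x,y=s.astype(int)
    im=d["frame"][:,:,::-1]; w=100
    im=cv2.resize(im[y-w:y+w,x-w:x+w],None,fx=4,fy=4,interpolation=cv2.INTER_CUBIC)
    g=lambda q:((q-[x-w,y-w])*4+2).astype(int)
    h=cv2.convexHull(proj(lid2w(p,BOX),d).astype(np.float32))
    cv2.polylines(im,[g(h)],True,(0,255,255),1); cv2.circle(im,tuple(g(s)),3,(0,0,255),-1)
    th=np.linspace(0,2*np.pi,60); r=.0435
    c=lid2w(p,np.c_[-.164+r*np.cos(th),r*np.sin(th),0*th+.0445]); cv2.polylines(im,[g(proj(c,d))],True,(255,0,255),1)
    ims.append(cv2.resize(im,(400,400),interpolation=cv2.INTER_AREA) if 0 else im[150:650,200:600])
cv2.imwrite("pics/fit2.png",np.hstack(ims)); cv2.imwrite("pics/s2c.png",D[0]["frame"][:,:,::-1])
print("slot",lid2w(p,SLOT))
E
```

```text
10.33 [0.5326 0.1909 0.1746] F [-4.7 -0.8 14.5] T [-0.34  0.73  0.06] q6 2.077 w 0.0
 12.18 [0.3403 0.2498 0.2999] F [0.  0.2 0.5] T [-0.02  0.02  0.  ] q6 2.366 w 0.0401
[ 0.6258  0.0831 -0.1632 -0.0134] 0.9408995966437392
[ 0.6255  0.0825 -0.1613]
[ 0.625   0.0848 -0.1628]
[ 0.6253  0.0836 -0.163 ]
slot [[0.58247782 0.09068367 0.17912822]]
```

View pics/fit2.png

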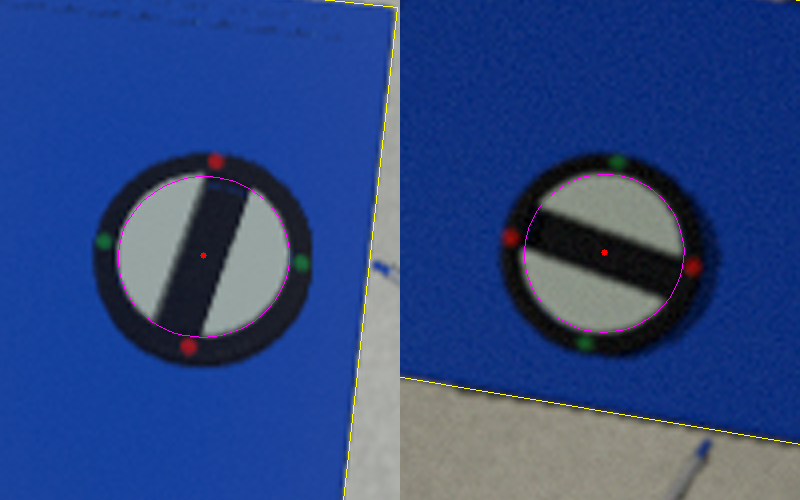

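View pics/s2c.png

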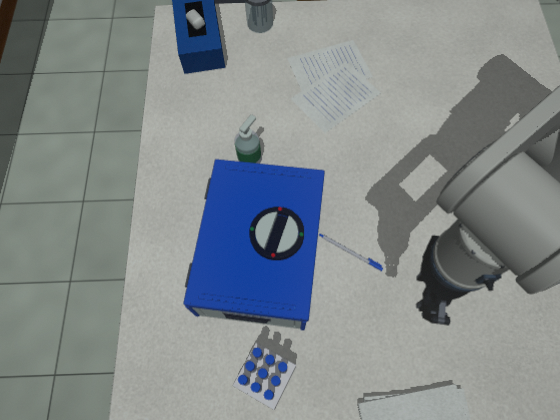

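The dial outline and lid outline match in both views, and the slot centre is at (0.582, 0.091, 0.179). The lid is down. The slot is about 0.2 rad clockwise of the red dots, so I'll measure its angle before inserting the fingertips.

```bash
cat >> m.py <<'E'
P0=[.6253,.0836,-.163,.013]
def dial(D,p=P0):
    out=[]
    g=np.linspace(-.041,.041,165); X,Y=np.meshgrid(g,g); k=np.hypot(X,Y)<.040
    for d in D:
        u=proj(lid2w(p,np.c_[-.164+X.ravel(),Y.ravel(),0*X.ravel()+.044]),d).astype(np.float32).reshape(*X.shape,2)
        v=cv2.remap(d["frame"],u[...,0],u[...,1],1).max(2)
        m=k&(v<90); q=np.c_[X[m],Y[m]]; c=q.mean(0); w,E=np.linalg.eigh(np.cov((q-c).T)); e=E[:,1]*np.sign(E[1,1] or 1)
        # clockwise from above positive: y axis (0,1) turns to (sin a, cos a)
        out.append((round(float(np.arctan2(e[0],e[1])),3),c.round(4).tolist(),m.sum()/k.sum()))
    return out
E
python3 - <<'E'
from m import *
print(dial(grab()))
E
```

```text
[(0.183, [0.0004, -0.0], np.float64(0.3790165894485129)), (0.184, [-0.0004, -0.0], np.float64(0.3933642205948289))]
```

```bash
python3 - <<'E'
from m import *
s=lid2w(P0,SLOT)[0]; a0=P0[2]+np.pi-.184; q=down(a0); print(bot.tcp_to_tips)
bot.servo_line([.40,.2,.30],velocity=.3)
bot.reach([s[0],s[1],.28],q); f0=st("hover")["wrist_force"]
bot.servo_line([s[0],s[1],.202],velocity=.12); st()
for z in np.arange(.198,.1805,-.003):
    bot.servo_line([s[0],s[1],z],velocity=.04); o=st(f"{z:.3f}")
    if o["wrist_force"][2]-f0[2]>6: break
D=grab("3"); cv2.imwrite("pics/ins.png",np.hstack([cv2.resize(d["frame"][:,:,::-1][y:y+130,x:x+130],(400,400),interpolation=2) for d,x,y in((D[0],215,170),(D[1],180,120))]))
E
```

```text
0.017
hover 15.54 [0.5824 0.0909 0.2801] F [-1.1 -0.1  0.3] T [0.03 0.   0.01] q6 -1.071 w 0.0398
 16.34 [0.5829 0.0907 0.2026] F [ 0.2 -0.6  0.5] T [ 0.02  0.03 -0.  ] q6 -1.072 w 0.0402
0.198 16.59 [0.5826 0.0907 0.1983] F [0.7 0.1 0. ] T [-0.   -0.02  0.03] q6 -1.072 w 0.0401
0.195 16.84 [0.5823 0.0906 0.1949] F [-0.5 -0.4 -0.7] T [-0.05  0.02 -0.01] q6 -1.072 w 0.0398
0.192 17.09 [0.5823 0.0906 0.1918] F [-0.1 -0.2  0. ] T [ 0.03 -0.05  0.01] q6 -1.072 w 0.0398
0.189 17.34 [0.5823 0.0906 0.1887] F [ 0.  -0.6  0.2] T [ 0.03 -0.06 -0.01] q6 -1.072 w 0.0399
0.186 17.59 [0.5823 0.0906 0.1857] F [0.1 0.1 0.3] T [-0.01 -0.05  0.05] q6 -1.072 w 0.04
0.183 17.84 [0.5823 0.0906 0.1827] F [ 0.8 -0.1 -0.2] T [-0.02  0.01 -0.01] q6 -1.072 w 0.0402
```

View pics/ins.png

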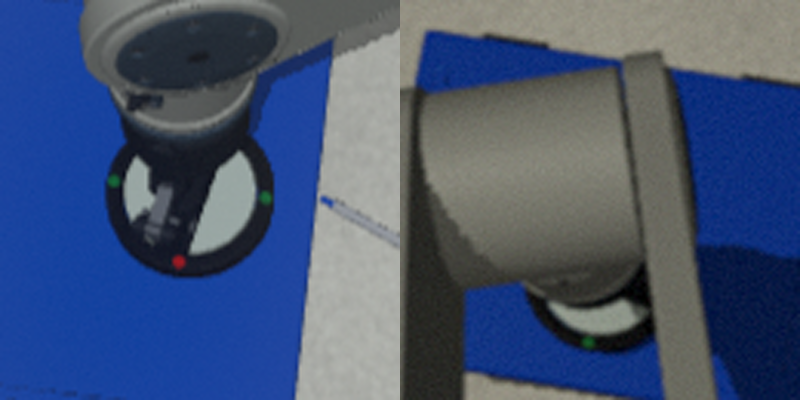

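The fingers sit in the slot with no contact force. I'll go slightly deeper and turn in guarded steps.

```bash
python3 - <<'E'
from m import *
s=lid2w(P0,SLOT)[0]
for z in(.181,.179,.177):
    bot.servo_line([s[0],s[1],z],velocity=.04); o=st(f"{z}")
    if o["wrist_force"][2]>5: bot.servo_line([s[0],s[1],z+.002],velocity=.04); break
q=list(get_obs()["joint_pos"]); 
c=.184
while c<1.70:
    h=.08 if c<1.5 else .025
    c+=h; q[5]+=h; bot.goto_joints(q); o=st(f"{c:.3f}")
    if np.linalg.norm(o["wrist_force"])>40 or abs(o["ft_torque"][2])>1.2: print("stop"); break
E
```

```text
0.181 18.19 [0.5824 0.0906 0.1809] F [-0.3 -0.1 -0.4] T [ 0.05  0.02 -0.04] q6 -1.072 w 0.04
0.179 18.44 [0.5825 0.0907 0.1789] F [ 0.3  0.4 -0.5] T [ 0.06 -0.03 -0.01] q6 -1.072 w 0.0398
0.177 18.69 [0.5823 0.0907 0.1774] F [-2.3 -0.1  6.4] T [-0.08  0.48 -0.03] q6 -1.072 w 0.0399
0.264 19.19 [0.5823 0.0906 0.1788] F [-0.6  0.7  1.4] T [ 0.03  0.05 -0.01] q6 -0.994 w 0.0399
0.344 19.44 [0.5823 0.0907 0.1789] F [-1.2  0.5  0.7] T [ 0.07  0.08 -0.06] q6 -0.915 w 0.0399
0.424 19.69 [0.5823 0.0907 0.1789] F [-0.5  1.   1. ] T [-0.02  0.12  0.  ] q6 -0.836 w 0.0398
0.504 19.94 [0.5824 0.0907 0.1789] F [-0.7  0.3  0.3] T [ 0.02  0.09 -0.02] q6 -0.756 w 0.0403
0.584 20.19 [0.5825 0.0906 0.179 ] F [-0.8  0.4  0.9] T [ 0.03  0.11 -0.06] q6 -0.676 w 0.0399
0.664 20.44 [0.5825 0.0906 0.179 ] F [-1.3 -0.   0.8] T [ 0.07  0.06 -0.01] q6 -0.596 w 0.0402
0.744 20.69 [0.5825 0.0906 0.179 ] F [-1.3  1.2  1.5] T [ 0.08  0.07 -0.03] q6 -0.516 w 0.0399
0.824 20.94 [0.5826 0.0906 0.179 ] F [-0.  1. -0.] T [ 0.08  0.06 -0.05] q6 -0.436 w 0.04
0.904 21.19 [0.5825 0.0906 0.179 ] F [-0.5  0.9  1.6] T [0.09 
[... 634 characters left out ...]
2] T [0.03 0.01 0.02] q6 0.206 w 0.0399
1.544 23.19 [0.5827 0.0905 0.1792] F [ 0.3  2.5 -0.9] T [ 0.39 -0.08  0.06] q6 0.286 w 0.0397
1.569 23.44 [0.583  0.0908 0.1792] F [ 1.8  5.2 -1.2] T [ 0.76 -0.25  0.13] q6 0.311 w 0.0402
1.594 23.69 [0.5832 0.0912 0.1792] F [ 2.5  6.4 -2.5] T [ 1.12 -0.38  0.17] q6 0.336 w 0.0399
1.619 23.94 [0.5833 0.0914 0.1793] F [ 2.4  7.7 -3.1] T [ 1.25 -0.5   0.23] q6 0.361 w 0.0405
1.644 24.19 [0.5832 0.0913 0.1792] F [ 3.2  6.  -2.6] T [ 1.17 -0.52  0.25] q6 0.386 w 0.04
1.669 24.44 [0.5834 0.0915 0.1793] F [ 3.4  9.1 -3. ] T [ 1.46 -0.53  0.66] q6 0.411 w 0.0398
1.694 24.69 [0.5834 0.0915 0.1793] F [ 3.2  9.7 -3.3] T [ 1.55 -0.58  1.64] q6 0.434 w 0.0401
stop
```

```bash
python3 - <<'E'
from m import *
q=list(get_obs()["joint_pos"]); q[5]-=.08; bot.goto_joints(q); st("relieved")
P=get_obs()["position"]
bot.servo_line([P[0],P[1],.215],velocity=.1); st(); bot.servo_line([P[0],P[1],.30],velocity=.25)
bot.servo_line([.34,.25,.30],velocity=.35); st()
D=grab("4"); print(dial(D),dial(D,[*P0[:3],0]))
ims=[]
for d in D:
    x,y=proj(lid2w(P0,SLOT),d)[0].astype(int)
    ims.append(cv2.resize(d["frame"][y-75:y+75,x-50:x+50,::-1],(400,600),interpolation=2))
cv2.imwrite("pics/end.png",np.hstack(ims))
E
```

```text
relieved 24.94 [0.5834 0.0911 0.1793] F [-0.7  1.2  0.1] T [ 0.1  -0.07  0.08] q6 0.355 w 0.0398
 25.45 [0.5834 0.0909 0.2152] F [-0.2  0.2  0.2] T [-0.01  0.01 -0.05] q6 0.354 w 0.0402
 26.93 [0.3404 0.2496 0.2995] F [0.8 0.3 0.6] T [-0.01  0.06  0.01] q6 0.832 w 0.0402
[(1.559, [0.0, 0.0013], np.float64(0.32366860957505106)), (1.556, [-0.0, 0.0011], np.float64(0.3921685846659692))] [(1.554, [-0.0, 0.0005], np.float64(0.3249638818313157)), (1.558, [0.0, 0.0014], np.float64(0.3923180391570767))]
```

View pics/end.png

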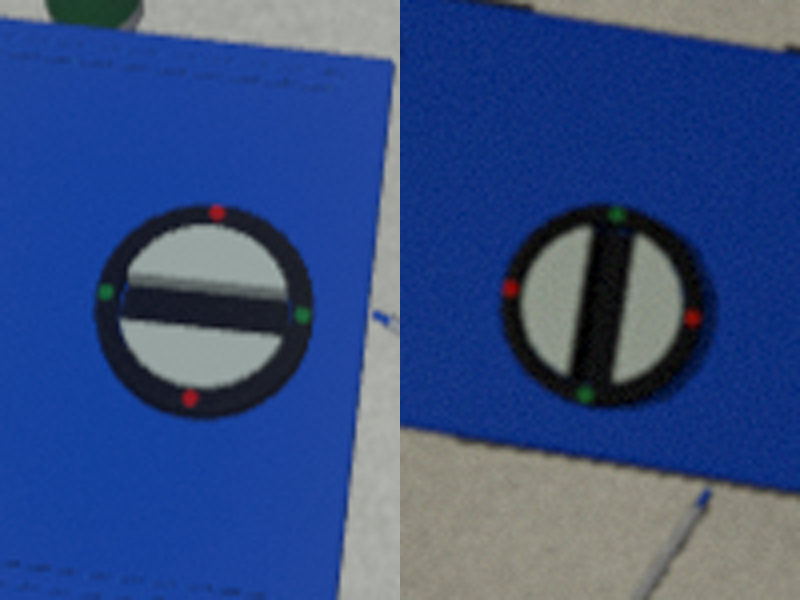

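The slot now lines up with the green dots (about 1.557 rad measured), and the torque spike showed the stop. I'll check that the lid was drawn down by comparing the pictures before and after.

```bash
python3 - <<'E'
from m import *
def dots(im):
    f=im.astype(float); r=[]
    red=np.clip(f[...,2]-1.6*f[...,1]-10,0,None)*(f[...,2]>f[...,0]*1.3); r.append(red)
    return r[0]
D=grab()
for n,d in zip("st",D):
    c=proj(lid2w(P0,SLOT),d)[0].astype(int); pos=[]
    for k in("2","4"):
        w=dots(cv2.imread(f"pics/{n}{k}.png"))[c[1]-35:c[1]+35,c[0]-35:c[0]+35]; yy,xx=np.mgrid[:70,:70]; pos.append(np.array([(w*xx).sum(),(w*yy).sum()])/w.sum())
    pr=[proj(lid2w([*P0[:3],t],SLOT),d)[0] for t in(.013,0)]
    print(n,"measured shift",(pos[1]-pos[0]).round(2),"expected",(pr[1]-pr[0]).round(2))
    ed=[proj(lid2w([*P0[:3],t],[-.248,.05,.025]),d)[0] for t in(.013,0)]; print("edge exp",(ed[1]-ed[0]).round(2))
E
```

```text
s measured shift [0.35 0.72] expected [0.31 0.4 ]
edge exp [0.09 0.48]
t measured shift [-0.64  0.2 ] expected [0.04 0.39]
edge exp [0.2  0.21]
```

```bash
python3 -c "
from workcell import *
print(hand_in())"
```

```text
the job is handed in; nothing more can be done
None
```

I pushed the lid down onto the seal and turned the latch clockwise to its stop (slot at the green dots, about 1.56 rad measured); the job is handed in at about 27 s, though the picture check that the lid was drawn tight was noisy (one camera fits, the other is inconclusive).

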